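# Fit the window flange on the vacuum cell's studs

## Task

Fit the steel window flange that lies on the white pad onto the top of the vacuum cell: lift it across, turn it until its four holes line up with the four upright studs, ease it down over them until it lies flat and fully home on the port face, and let go. The flange and the stud threads are easily spoilt, so feel your way lightly: never press or knock the flange hard against the studs or the cell, and do not disturb the other things on the table.

Things in the scene. Friction and masses are not known exactly. Their poses are not given: they have to be found in the camera images.
- collar (a point): Grasp point of the loose window flange, on its axis, 46 mm above its underside, inside its upright round collar: a steel tube of 44 mm outside diameter that stands in the middle of the disc, from 16 to 64 mm above the underside, with a glass window in its mouth. z points up along the axis. The flange weighs 0.4 to 0.72 kg.
- window_flange: The window flange; origin at the centre of its flat underside, 46 mm below collar, same axes. A steel disc 114 mm in diameter, 12 mm thick, with four through holes of 10.5 mm on a circle of 46 mm radius, the first on its +x axis, then every 90 degrees. At the start it lies window up on the pad.
- pad: Fixed white pad, 160 mm square, 8 mm thick, flat on the table, under the window flange at the start; origin under its centre.
- port (a point): Centre of the vacuum cell's top face, on the port's axis, 120 mm above the table: where the centre of the window flange's underside must come. z points up; the x axis points to one of the cell's side ports and says nothing of the studs' angle.
- stud_tips (a point): Point on the port's axis 25 mm above the face, level with the tips of the four upright threaded studs: 8 mm in diameter, every 90 degrees on a circle of 46 mm radius, the top 3.5 mm tapering to a flat of 5 mm. Their angle about the axis is free and not measured: see it by camera, or feel for it by turning the window flange on the tips under light pressure (90 degrees covers all) until it drops.
- cell: The fixed vacuum cell with its studs; origin under its foot, 120 mm below port. An aluminium cylinder 120 mm in diameter on a 130 mm square black foot, four side ports reaching 90 mm from the axis. The studs stand on a flange of 114 mm round the port, too stiff to turn under light forces. More than 40 N between the window flange and the cell or studs spoils them.
- nut_dish: Bystander: round aluminium dish of nuts, 80 mm wide, 18 mm high; origin under its centre.
- spanner: Bystander: steel spanner 150 mm long lying flat along its own x axis; origin at its underside.
- blank_flange: Bystander: small blank steel flange, 70 mm in diameter, 12 mm thick, with six small holes, lying flat; origin under its centre. Not the flange to fit.
- post_holder: Bystander: black upright post holder, 25 mm in diameter, 81 mm high, on a 38 mm round foot; origin under its centre.
- lens_mount: Bystander: lens in a black ring on a post, 152 mm high, on a 56 mm square foot; origin under its centre.
- hex_driver: Bystander: driver with a black handle, 170 mm long, lying along its own x axis; origin at its underside.
- solvent: Bystander: white plastic bottle, 60 mm in diameter, 150 mm high; origin under its centre.
Mind the look-alikes: they are no part of the job. What is meant by the window_flange is not pink or yellow, and is the smaller of those in its own colour.

How it is judged:
By the outcome, as a careful person would: the job done as asked, in the order asked, and still so for the second after the job is handed in, with the robot touching nothing.
It also fails if it takes over 64 s, if anything falls off the work surface, if the arm or the gripper's body presses on something with over 40 N, if the wrist force passes 120 N, or if a joint passes its speed limit or range.

## Robot

A 6-joint arm with a two-finger parallel gripper is mounted at the origin on the work surface. World frame = base frame: x ahead of the robot, y to its left, z up, the work surface at z = 0. Lengths are in m, angles in degrees, forces in N, time in s.
With the tool pointing down it reaches from about 0.275 to 0.975 m from the base axis. Payload 8.4 kg.
Tool frame: the origin (TCP) lies at the very end of the fingers, on their centre line; the grasp point (between the pads) lies 19 mm behind it; z points along the fingers, x is the direction in which the jaws open and shut, and the axes are right-handed (so a half turn about z gives the same grasp; the last joint's range is limited). The gripper opens to 92 mm and grips with 3 to 60 N. Pads are 20 mm wide; open, the fingers measure 128 mm over their backs; the gripper's body (75 mm by 189 mm) begins 69 mm behind the grasp point.
Start: joints at [-71.7, 20.225, 93.587, -0, 66.188, -0.138], TCP at [0.198, -0.593, 0.215] pointing down, gripper open.
Joint ranges: [-150.9, 150.9], [-52.94, 120.26], [3.33, 152.33], [-74.26, 254.26], [0, 154.13], [-172.89, 172.89]. Speed limits (degrees/s): [127.2, 127.2, 159.86, 180, 180, 180].

## Interface

Orientations are given as [roll, pitch, yaw] about the fixed x, y, z axes, in that order (R = Rz(yaw) Ry(pitch) Rx(roll)).
In Python, from rig import env gives the robot as it stands.
- The arm moves only by the tool carry_out, never from a script. Its argument "deltas" is a list that holds one entry, the list of rows, each a list of 4 numbers: the shift along the tool's x, y, z in mm, then the turn about the tool's z in rad. In form: [[[tx, ty, tz, roll], ...]]. A call has 1 to 8 rows; each row shifts and turns the commanded pose from where the row before left it, along the tool's axes as they then stand; what a row does not reach is not made up. A row lasts 1/12 s, in which the tool goes at most 41.7 mm and 7.16 degrees, less where a joint would pass 70% of its speed; a pose out of reach is approached as far as the arm can. A call is refused whole if a number of a shift passes 41.7 or a number of a turn 0.125, either way. A call with a gripper value outside its range is refused whole. "jaw" is the closure in counts, from 0 (fully open) to 255 (shut), set as the call begins (left out, the last holds). The fingers move at their own pace and stop on an object; "squeeze" is the grip in N (left out, the last holds). Time passes only in rows, so rows that do not move let the fingers close. It gives the time, the measured TCP pose, the force and the opening at its end, in the units of the state.
- env.get_obs(): the state, without advancing time (a new reading comes with each control period).
- env.read_camera(name): name is "scene" or "side" or "wrist"; returns a dict with "pixels" (420x560x3 uint8, red, green, blue), "mtx" (3x3 intrinsics, pixels), "rvec" (rotation vector, rad) and "tvec" (3), from world to camera coordinates, as OpenCV has them. Camera axes: x right, y down, z forward; pixel columns grow to the right and rows downward; lengths in m; the calibration is good to about 2 mm. A picture is of the moment at which its call begins. There is no depth.
- env.finish_job(): hands the job in, once; it reports no verdict.
Trained networks look in a picture, given as the dict that the camera call returned (one of the last four; its "shot" number tells which), for a name from the list of things; names that differ only in an ending like _2 or _b are one class to them, and where a whole thing is asked for, a point or a joint stands for the part that bears it (a point fixed in the world has none). Each returns a list of dicts, best first, with "p" (0 to 1); they miss things now and then, are a little off and sometimes report something else, mostly with a low value. They report only what shows in the picture. A call takes as long as a camera call. They do not tell look-alikes from the thing itself.
- env.recognise(thing, picture): "pixel" ([row, column] in pixels, amid what is visible of it).
- env.regions_of(thing, picture): "region" (420x560 bool, what is visible of it) and "pixel" ([row, column] in pixels, amid what is visible of it).
The state is a dict: "clock": time; "qpos": joint angles; "joint_vel": joint speeds; "effort": joint torques, N m; "ee_pos": TCP position; "tcp_rot": TCP orientation; "contact_force": force on the tool from outside, world axes, zero at the start; "wrist_torque": the same for the moment, N m; "finger_gap": finger opening in m.
Only numpy, scipy, OpenCV 4.12 (cv2) and the standard library are available. Lean on these libraries where they do the work, as an engineer would, in place of code of your own. Each camera call takes 0.05 s, during which the arm holds its last target.

## Working session

There is one attempt and no reset: what is moved stays moved. The work goes in short steps, Python scripts to look and compute and a tool call to move; the robot and the scene stay as the last step left them, time stands still between calls to the robot, and variables do not carry over. Pictures are saved under pics/ and viewed, and the job is handed in when it is done.

Besides the shell and the picture viewer there is one more tool, called after "Emit:" as name(argument=value, ...) on one line, values as JSON. carry_out: Moves the arm, as the interface text tells. Its arguments: {"type":"object","properties":{"deltas":{"type":"array"},"jaw":{"type":"number"},"squeeze":{"type":"number"}},"required":["deltas"]}

```bash
ls; mkdir -p pics; cat > h.py <<'E'
import numpy as np,cv2
from rig import env
def save(c,n): cv2.imwrite('pics/'+n,cv2.cvtColor(c['pixels'],cv2.COLOR_RGB2BGR))
def ray(c,px):
    R=cv2.Rodrigues(np.array(c['rvec'],float))[0];t=np.array(c['tvec'],float).ravel()
    K=np.array(c['mtx']);d=R.T@np.linalg.inv(K)@np.array([px[1],px[0],1.]);o=-R.T@t
    return o,d
def atz(c,px,z):
    o,d=ray(c,px);return o+d*(z-o[2])/d[2]
def proj(c,P):
    return cv2.projectPoints(np.array(P,float).reshape(-1,3),np.array(c['rvec'],float),np.array(c['tvec'],float),np.array(c['mtx'],float),None)[0].reshape(-1,2)
E
python3 - <<'E'
from h import *
print(env.get_obs())
for n in ['scene','side','wrist']:
    c=env.read_camera(n);save(c,n+'0.png');print(n,ray(c,(210,280)))
    for th in ['window_flange','cell','pad']:
        for r in env.recognise(th,c)[:4]: print(th,r, atz(c,r['pixel'],{'window_flange':.03,'cell':.1,'pad':.008}[th]))
E
```

```text
pics
{'clock': 0.0, 'qpos': array([-7.17003134e+01,  2.02632116e+01,  9.36304369e+01, -1.67725299e-03,
        6.61871298e+01, -1.36497366e-01]), 'joint_vel': array([-0.00661463,  0.01157076, -0.06621379, -0.02967885, -0.0493216 ,
       -0.01609094]), 'effort': array([ 2.10810300e-03, -5.93826878e+01, -3.34213293e+01,  6.97330548e-02,
        2.35864782e-02, -1.30730446e-04]), 'ee_pos': array([ 0.1974964 , -0.59243828,  0.21384563]), 'tcp_rot': array([ 1.79998659e+02,  8.07817815e-02, -7.15631387e+01]), 'contact_force': array([ 0.11511314, -0.2561447 ,  0.38391157]), 'wrist_torque': array([-0.04637552, -0.0091327 ,  0.03879012]), 'finger_gap': 0.0916157401606114}
scene (array([0.96435158, 0.76870109, 0.82592773]), array([-0.39488259, -0.68288968, -0.61482966]))
window_flange {'pixel': [283.2, 419.9], 'p': 0.96} [0.29095806 0.34163796 0.03      ]
window_flange {'pixel': [258.0, 354.2], 'p': 0.9} [0.38222736 0.18042086 0.03      ]
window_flange {'pixel': [387.3, 298.8], 'p': 0.76} [0.71978539 0.42369847 0.03      ]
window_flange {'pixel': [289.1, 299.5], 'p': 0.67} [0.57680126 0.19967
[... 483 characters left out ...]
0.68928745 0.41909882 0.03      ]
window_flange {'pixel': [354.0, 337.3], 'p': 0.74} [0.24543879 0.34391996 0.03      ]
window_flange {'pixel': [276.1, 237.5], 'p': 0.67} [0.54772246 0.20377347 0.03      ]
cell {'pixel': [198.0, 291.7], 'p': 0.93} [ 0.53306315 -0.12041737  0.1       ]
cell {'pixel': [167.6, 308.3], 'p': 0.67} [ 0.56595528 -0.3582558   0.1       ]
cell {'pixel': [246.8, 285.8], 'p': 0.27} [0.44832425 0.12924782 0.1       ]
pad {'pixel': [295.4, 238.2], 'p': 0.66} [0.52440136 0.24533271 0.008     ]
pad {'pixel': [169.0, 308.0], 'p': 0.66} [ 0.63115153 -0.54507314  0.008     ]
wrist (array([ 0.27852858, -0.5668397 ,  0.38489232]), array([-0.28752942, -0.09359638, -0.95319333]))
```

View pics/scene0.png

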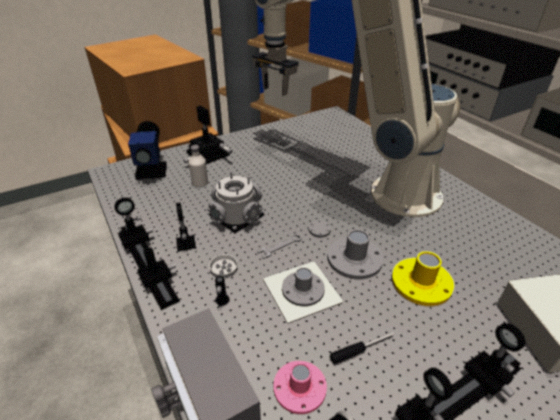

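View pics/side0.png

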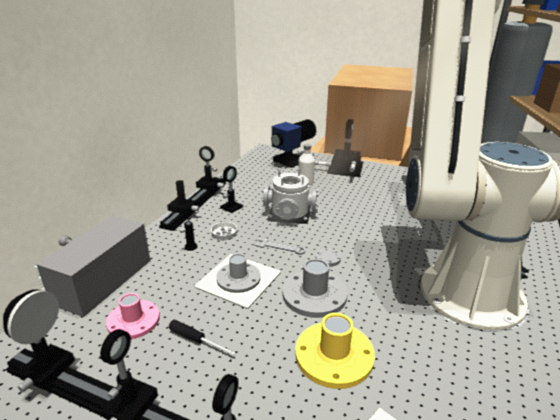

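View pics/wrist0.png

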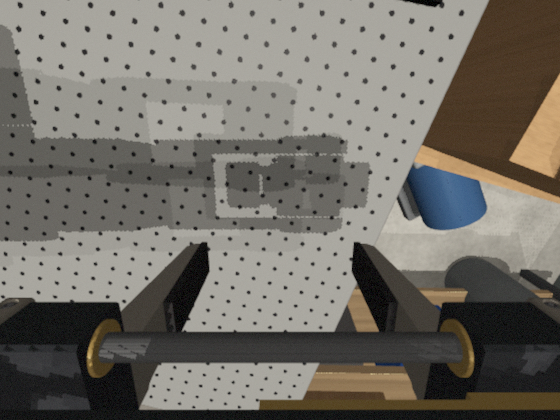

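The target is the grey flange on the white pad: scene (row 285, col 303), side (272, 238). The cell is at scene (200, 236). Next I'll locate both more precisely.

```bash
cat > loc.py <<'E'
from h import *
cs=[env.read_camera(n) for n in ['scene','side']]
R=[]
for c in cs:
    for th in ['window_flange','cell']:
        rs=env.regions_of(th,c)
        for r in rs[:4]:
            m=r['region'];ys,xs=np.nonzero(m);print(th,r['p'],r['pixel'],m.sum(),xs.min(),xs.max(),ys.min(),ys.max())
def crop(c,n,r0,r1,c0,c1,k):
    im=cv2.cvtColor(c['pixels'],cv2.COLOR_RGB2BGR)[r0:r1,c0:c1]
    cv2.imwrite('pics/'+n,cv2.resize(im,None,fx=k,fy=k,interpolation=cv2.INTER_CUBIC))
crop(cs[0],'a.png',255,325,255,350,8)
crop(cs[1],'b.png',245,310,190,285,8)
crop(cs[0],'c.png',165,235,195,275,8)
crop(cs[1],'d.png',165,230,250,330,8)
import pickle;pickle.dump(cs,open('cs.pkl','wb'))
E
python3 loc.py
```

```text
window_flange 0.97 [385.8, 297.9] 2235 274 325 361 413
window_flange 0.9 [291.2, 300.0] 1231 282 323 267 305
window_flange 0.87 [281.2, 418.8] 2531 391 453 251 305
window_flange 0.63 [256.5, 356.4] 2045 327 382 229 278
cell 0.83 [202.5, 234.7] 2354 208 263 173 232
window_flange 0.97 [274.5, 238.0] 1290 216 260 253 292
window_flange 0.97 [353.4, 335.4] 4429 296 374 313 388
window_flange 0.89 [316.0, 135.3] 1635 107 159 293 338
window_flange 0.74 [291.1, 315.6] 2728 283 347 259 317
cell 0.71 [199.1, 290.1] 2157 263 317 171 223
```

View pics/a.png

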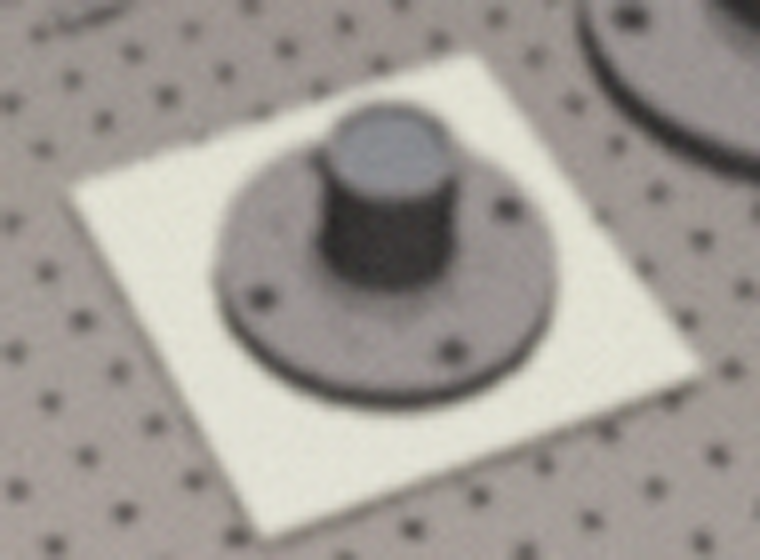

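View pics/b.png

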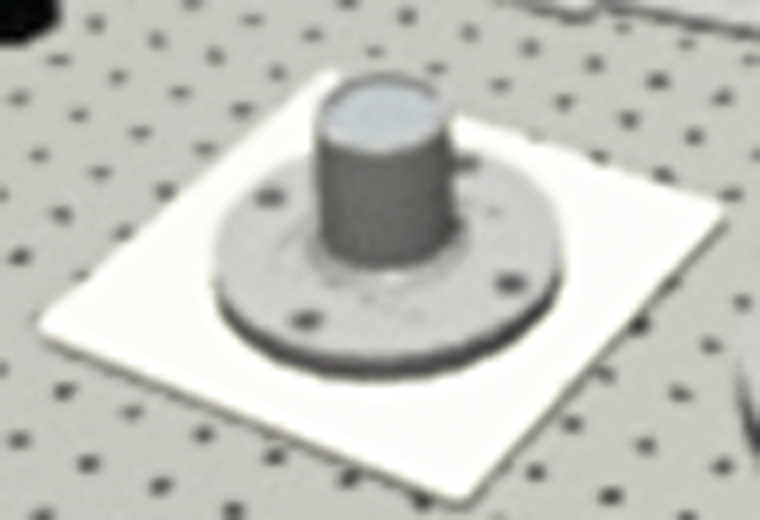

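View pics/c.png

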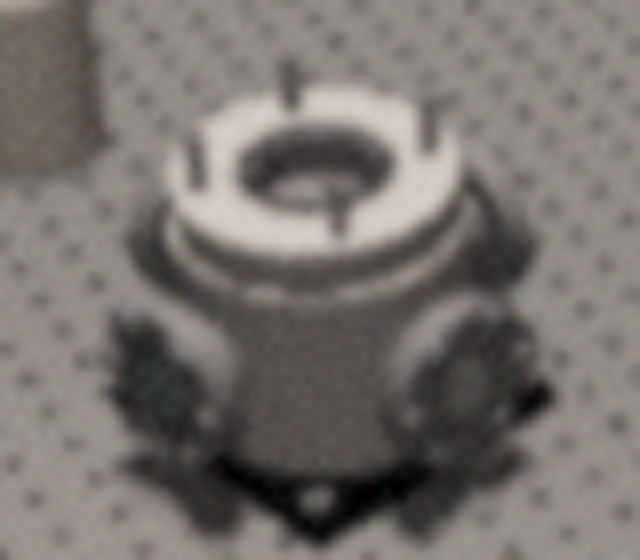

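View pics/d.png

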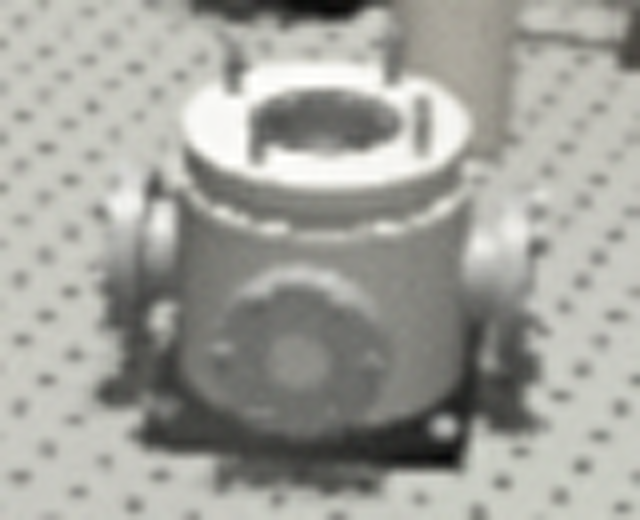

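```bash
cat > fit.py <<'E'
from h import *
import pickle
from scipy.optimize import least_squares
cs=pickle.load(open('cs.pkl','rb'))
def cv(l,r0,c0): return np.array([[c0+(u+.5)/8-.5,r0+(v+.5)/8-.5] for u,v in l])
fl=[(0,.02,cv([(508,209),(262,297),(454,350)],255,255)),(1,.02,cv([(271,197),(512,283),(306,320)],245,190))]
st=[(0,.12,cv([(291,105),(430,150),(198,188),(338,235)],165,195)),(1,.12,cv([(234,90),(391,78),(422,152),(258,160)],165,250)),
 (0,.145,cv([(291,62),(432,100),(197,140),(337,195)],165,195)),(1,.145,cv([(232,50),(392,42),(424,97),(258,118)],165,250))]
def fit(obs,x0):
    def pts(p,z):
        a=np.radians(p[2]+90*np.arange(4));return np.c_[p[0]+.046*np.cos(a),p[1]+.046*np.sin(a),0*a+z]
    def res(p):
        o=[]
        for k,z,q in obs:
            P=proj(cs[k],pts(p,z))
            for s in q: 
                d=P-s; o.append(d[np.argmin((d**2).sum(1))])
        return np.concatenate(o)
    b=min((least_squares(res,[*x0,a]) for a in range(0,90,10)),key=lambda r:r.cost)
    return b.x,b.cost,np.round(res(b.x),1)
print(fit(fl,[.56,.2]));print(fit(st,[.57,-.13]))
for o in fl: print([fit([o],[.56,.2])[0]])
for o in [[st[0],st[2]],[st[1],st[3]]]: print([fit(o,[.57,-.13])[0]])
# collar mouth centre z=.072
print(atz(cs[0],cv([(390,148)],255,255)[0][::-1],.072),atz(cs[1],cv([(382,113)],245,190)[0][::-1],.072))
E
python3 fit.py
```

```text
(array([ 0.5567447 ,  0.18679804, 84.87815569]), np.float64(0.9976878200213495), array([ 0.3, -0.7,  0.3, -0.6,  0.1, -0.5, -0.5,  0. , -0.6,  0.1, -0.4,
        0. ]))
(array([ 0.57107071, -0.19549957, 76.87063409]), np.float64(11.798905017498138), array([ 0.7, -0.1,  0.6, -0.4,  0.8, -0.3,  0.9, -0.4, -0.8,  0.7, -0.7,
        1.1, -0.8,  0.5, -0.8,  0.6,  0.1, -1.3, -0. , -0.8,  0.1, -1. ,
        0.5, -2.2, -0.5, -1.4, -0.6, -1.4, -0.7,  0.1, -0.7, -1.4]))
[array([ 0.55838781,  0.18819255, 84.93675171])]
[array([ 0.55570874,  0.1861218 , -5.22508292])]
[array([ 0.57424814, -0.1920644 , 76.36090173])]
[array([ 0.56866353, -0.19541445, 77.45062379])]
[0.5602144  0.18930586 0.072     ] [0.55428796 0.18896857 0.072     ]
```

Measured so far: flange at about (0.557, 0.188) with holes at 85°, port at about (0.571, -0.195) with studs at about 77°. All of this fits the given sizes and the reach. Next I'll view the cell from above with the wrist camera.

```bash
cat > plan.py <<'E'
from h import *
import sys,json
# usage plan.py x y z yaw n  (from measured pose)
def plan(tgt,yaw,n,p0=None,y0=None):
    o=env.get_obs(); p=np.array(o['ee_pos']) if p0 is None else np.array(p0,float); y=o['tcp_rot'][2] if y0 is None else y0
    s=p.copy();ys=y;rows=[]
    dy=(yaw-y+180)%360-180
    for i in range(1,n+1):
        f=i/n; f=f if n<6 else 0.5*f+0.5*(3*f*f-2*f**3)
        w=s+(np.array(tgt)-s)*f; wy=ys+dy*f
        d=(w-p)*1000;c,sn=np.cos(np.radians(y)),np.sin(np.radians(y))
        r=[c*d[0]+sn*d[1],sn*d[0]-c*d[1],-d[2]]
        r=[round(v,1) for v in r]; a=round(-np.radians(wy-y),3)
        rows.append(r+[a])
        p=p+np.array([c*r[0]+sn*r[1],sn*r[0]-c*r[1],-r[2]])/1000; y-=np.degrees(a)
    for k in range(0,n,8): print(json.dumps([rows[k:k+8]]))
    print('end',p.round(4),round(y,2), 'max',np.abs(rows).max(0))
a=list(map(float,sys.argv[1:]));plan(a[:3],a[3],int(a[4]))
E
python3 plan.py .571 -.195 .27 -58.1 24
```

```text
[[[-6.1, -11.2, -1.3, -0.005], [-7.2, -13.6, -1.6, -0.007], [-8.2, -15.6, -1.8, -0.008], [-9.1, -17.7, -2.0, -0.008], [-9.8, -19.4, -2.2, -0.01], [-10.4, -21.0, -2.4, -0.01], [-10.7, -22.4, -2.5, -0.01], [-11.0, -23.6, -2.6, -0.012]]]
[[[-11.1, -24.5, -2.8, -0.011], [-11.2, -25.3, -2.8, -0.012], [-11.0, -25.9, -2.8, -0.012], [-10.8, -26.3, -2.9, -0.012], [-10.5, -26.3, -2.9, -0.013], [-10.0, -26.3, -2.9, -0.012], [-9.6, -26.0, -2.8, -0.012], [-9.0, -25.4, -2.7, -0.011]]]
[[[-8.5, -24.6, -2.6, -0.012], [-7.8, -23.6, -2.6, -0.01], [-7.1, -22.3, -2.3, -0.01], [-6.4, -20.7, -2.2, -0.01], [-5.6, -19.1, -2.1, -0.008], [-4.9, -17.0, -1.8, -0.008], [-4.1, -14.8, -1.5, -0.006], [-3.4, -12.3, -1.3, -0.006]]]
end [ 0.571 -0.195  0.27 ] -58.1 max [1.12e+01 2.63e+01 2.90e+00 1.30e-02]
```

Emit:
carry_out(deltas=[[[-6,-11,-1,-0.005],[-7,-14,-2,-0.007],[-8,-16,-2,-0.008],[-9,-18,-2,-0.008],[-10,-19,-2,-0.01],[-10,-21,-2,-0.01],[-11,-22,-3,-0.01],[-11,-24,-3,-0.012]]])

```text
clock: 1.57
ee_pos: [0.3102, -0.4732, 0.2319]
tcp_rot: [-180.0, 0.0, -67.5]
contact_force: [0.4, 0.1, 0.1]
finger_gap: 0.0919
```

Emit:
carry_out(deltas=[[[-11,-24,-3,-0.011],[-11,-25,-3,-0.012],[-11,-26,-3,-0.012],[-11,-26,-3,-0.012],[-11,-26,-3,-0.013],[-10,-26,-3,-0.012],[-10,-26,-3,-0.012],[-9,-25,-3,-0.011]]])

```text
clock: 2.23
ee_pos: [0.4599, -0.3106, 0.256]
tcp_rot: [-180.0, 0.0, -62.0]
contact_force: [0.1, -0.8, 0.1]
finger_gap: 0.0917
```

Emit:
carry_out(deltas=[[[-9,-25,-3,-0.012],[-8,-24,-3,-0.01],[-7,-22,-2,-0.01],[-6,-21,-2,-0.01],[-6,-19,-2,-0.008],[-5,-17,-2,-0.008],[-4,-15,-2,-0.006],[-2,-13,-1,-0.006]]])

```text
clock: 2.9
ee_pos: [0.572, -0.1932, 0.273]
tcp_rot: [-180.0, 0.0, -58.0]
contact_force: [-0.4, 0.5, -0.3]
finger_gap: 0.0921
```

Emit:
carry_out(deltas=[[[0,0,0,0],[0,0,0,0],[0,0,0,0]]])

```text
clock: 3.15
ee_pos: [0.5707, -0.1955, 0.2724]
tcp_rot: [180.0, 0.0, -58.1]
contact_force: [0.6, 0.3, 0.7]
finger_gap: 0.0922
```

```bash
python3 - <<'E'
from h import *
import pickle
c=env.read_camera('wrist');save(c,'w1.png');pickle.dump(c,open('w1.pkl','wb'))
o=env.get_obs();print(o['ee_pos'],o['tcp_rot'],o['joint_vel'],o['contact_force'])
E
```

```text
[ 0.57064964 -0.19579072  0.27239215] [ 1.79967442e+02  1.69811453e-02 -5.81337065e+01] [-0.49701406 -0.17350406  0.02558268  0.04829572  0.11955701  0.11879119] [-0.37099438 -0.07966797 -0.41488134]
```

View pics/w1.png

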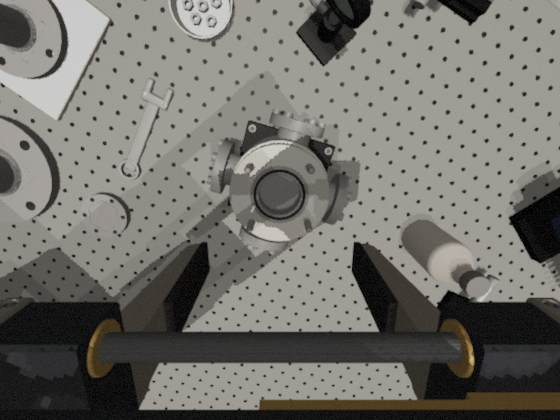

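```bash
python3 - <<'E'
from h import *
import pickle
c=pickle.load(open('w1.pkl','rb'))
im=cv2.cvtColor(c['pixels'],cv2.COLOR_RGB2BGR)[130:250,220:340].copy()
cv2.imwrite('pics/w1c.png',cv2.resize(im,None,fx=5,fy=5,interpolation=cv2.INTER_CUBIC))
im=cv2.resize(im,None,fx=5,fy=5,interpolation=cv2.INTER_CUBIC)
a=np.radians(76.9+90*np.arange(4))
for z,col in((.12,(0,255,0)),(.145,(0,0,255))):
    for p in proj(c,np.c_[.571+.046*np.cos(a),-.195+.046*np.sin(a),0*a+z]): cv2.circle(im,(int((p[0]-220+.5)*5),int((p[1]-130+.5)*5)),3,col,-1)
cv2.imwrite('pics/w1d.png',im)
E
```

```text
(no output)
```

View pics/w1c.png

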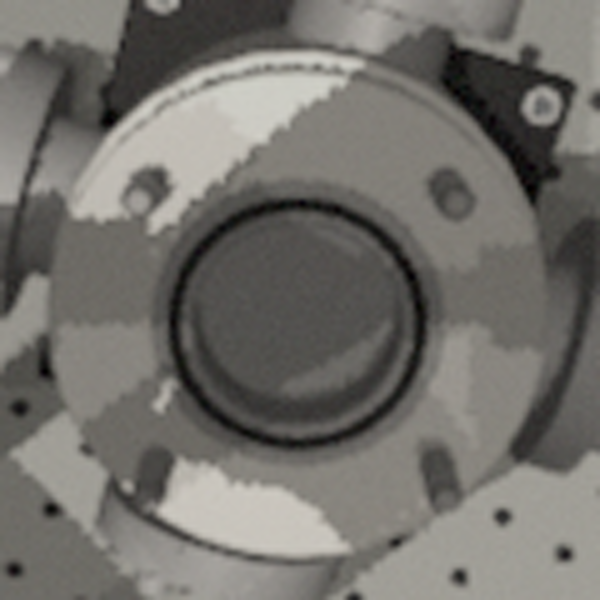

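View pics/w1d.png

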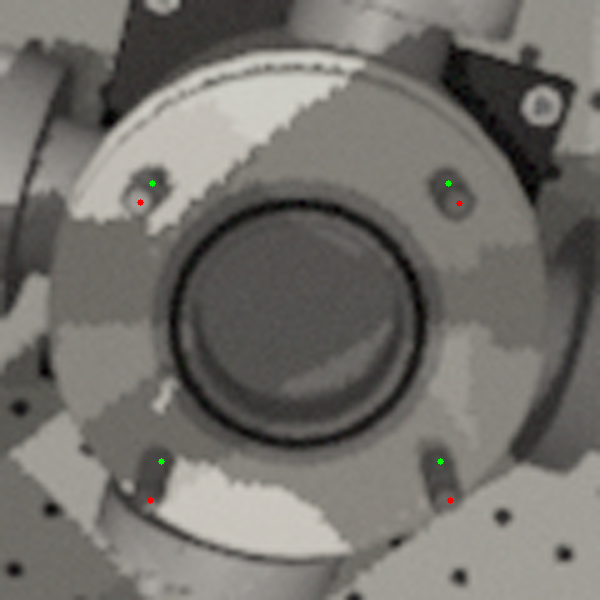

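```bash
cat > wfit.py <<'E'
from h import *
from scipy.optimize import least_squares
def fit(c,obs,x0,r=.046):
    def pts(p,z):
        a=np.radians(p[2]+90*np.arange(4));return np.c_[p[0]+r*np.cos(a),p[1]+r*np.sin(a),0*a+z]
    def res(p):
        o=[]
        for z,q in obs:
            P=proj(c,pts(p,z))
            for s in q: 
                d=P-s; o.append(d[np.argmin((d**2).sum(1))])
        return np.concatenate(o)
    b=min((least_squares(res,[*x0,a]) for a in range(0,90,10)),key=lambda r:r.cost)
    return b.x,b.cost,np.round(res(b.x),1)
def cv(l,r0,c0,k): return np.array([[c0+(u+.5)/k-.5,r0+(v+.5)/k-.5] for u,v in l])
E
python3 - <<'E'
from wfit import *
import pickle
c=pickle.load(open('w1.pkl','rb'))
t=(.145,cv([(138,197),(457,203),(446,496),(151,494)],130,220,5))
b=(.12,cv([(155,179),(443,181),(433,457),(157,460)],130,220,5))
for o in ([t],[b],[t,b]): print(fit(c,o,[.571,-.195]))
E
python3 plan.py .557 .188 .22 -50.1 20
```

```text
(array([ 0.57149604, -0.1942786 , 76.61840846]), np.float64(0.7534768920327239), array([ 0.2,  0.1,  0.3, -0.7,  0.3,  0.3, -0.7,  0.4]))
(array([ 0.5711388 , -0.1941047 , 76.52269291]), np.float64(1.0614511655737568), array([-1. , -0. ,  0.6,  0. ,  0.5,  0.5, -0.1, -0.5]))
(array([ 0.57133019, -0.19419841, 76.5738256 ]), np.float64(1.948932536919648), array([ 0.1,  0.2,  0.1, -0.6,  0.1,  0.4, -0.9,  0.5, -0.9, -0.1,  0.7,
       -0.1,  0.7,  0.4,  0.1, -0.5]))
[[[-9.5, -5.5, 1.5, -0.004], [-11.8, -6.8, 1.9, -0.005], [-13.7, -8.0, 2.1, -0.006], [-15.4, -9.1, 2.5, -0.006], [-16.8, -10.2, 2.6, -0.007], [-18.0, -11.0, 2.9, -0.008], [-18.9, -11.7, 3.0, -0.008], [-19.5, -12.3, 3.2, -0.009]]]
[[[-19.9, -12.9, 3.2, -0.008], [-20.0, -13.2, 3.3, -0.009], [-19.9, -13.3, 3.3, -0.009], [-19.5, -13.3, 3.2, -0.008], [-19.0, -13.2, 3.1, -0.009], [-18.1, -12.9, 3.1, -0.008], [-17.1, -12.3, 2.8, -0.008], [-15.8, -11.6, 2.7, -0.007]]]
[[[-14.4, -10.7, 2.5, -0.006], [-12.7, -9.6, 2.1, -0.006], [-10.8, -8.2, 1.9, -0.005], [-8.7, -6.7, 1.5, -0.004]]]
end [0.557 0.188 0.22 ] -50.11 max [2.00e+01 1.33e+01 3.30e+00 9.00e-03]
```

Emit:
carry_out(deltas=[[[-9,-5,2,-0.004],[-12,-7,2,-0.005],[-14,-8,2,-0.006],[-15,-9,2,-0.006],[-17,-10,3,-0.007],[-18,-11,3,-0.008],[-19,-12,3,-0.008],[-20,-12,3,-0.009]]])

```text
clock: 3.87
ee_pos: [0.5646, -0.0494, 0.2523]
tcp_rot: [180.0, 0.0, -55.1]
contact_force: [-0.2, 1.2, 0.8]
finger_gap: 0.0919
```

Emit:
carry_out(deltas=[[[-20,-13,3,-0.008],[-20,-13,3,-0.009],[-20,-13,3,-0.009],[-20,-13,3,-0.008],[-19,-13,3,-0.009],[-18,-13,3,-0.008],[-17,-12,3,-0.008],[-16,-12,3,-0.007]]])

```text
clock: 4.53
ee_pos: [0.5567, 0.132, 0.2283]
tcp_rot: [180.0, 0.0, -51.2]
contact_force: [0.8, 0.7, 0.2]
finger_gap: 0.0917
```

Emit:
carry_out(deltas=[[[-14,-11,3,-0.006],[-13,-10,2,-0.006],[-11,-8,2,-0.005],[-8,-7,2,-0.004],[0,0,0,0],[0,0,0,0],[0,0,0,0]]])

```text
clock: 5.12
ee_pos: [0.5566, 0.1882, 0.2196]
tcp_rot: [180.0, -0.0, -50.1]
contact_force: [0.5, -0.6, -0.2]
finger_gap: 0.092
```

```bash
python3 - <<'E'
from h import *
import pickle
c=env.read_camera('wrist');pickle.dump(c,open('w2.pkl','wb'))
o=env.get_obs();print(o['ee_pos'],o['tcp_rot'],o['contact_force'])
save(c,'w2.png')
im=cv2.cvtColor(c['pixels'],cv2.COLOR_RGB2BGR)[130:250,215:345].copy()
im=cv2.resize(im,None,fx=5,fy=5,interpolation=cv2.INTER_CUBIC)
cv2.imwrite('pics/w2c.png',im)
E
```

```text
[0.55673877 0.18798238 0.21970285] [ 1.79997474e+02 -1.39658985e-02 -5.01118271e+01] [-0.77164875 -0.64359343 -0.09194864]
```

View pics/w2.png

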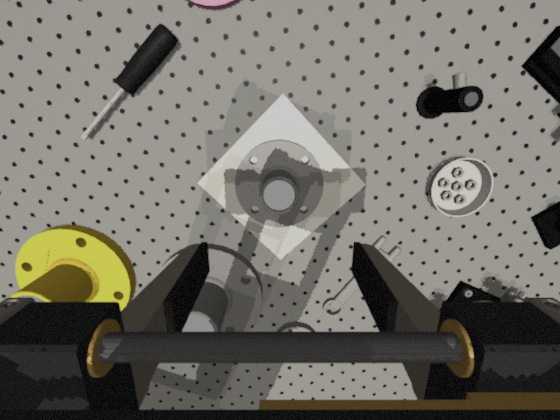

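View pics/w2c.png

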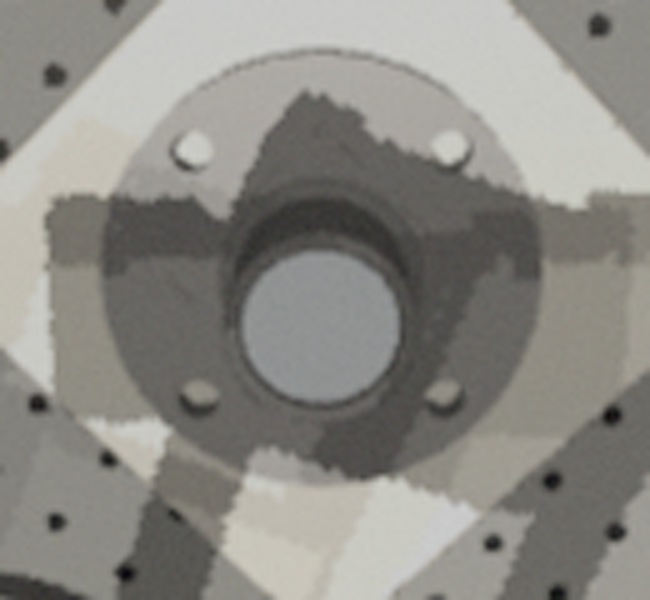

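```bash
python3 - <<'E'
from wfit import *
import pickle
c=pickle.load(open('w2.pkl','rb'))
t=(.02,cv([(193,151),(451,149),(199,396),(445,396)],130,215,5))
print(fit(c,[t],[.557,.188]))
print(atz(c,cv([(322,328)],130,215,5)[0][::-1],.072))
E
```

```text
(array([ 0.5568978 ,  0.19000412, 85.03073568]), np.float64(0.13615517704523136), array([-0.2, -0.3,  0.1, -0. ,  0. ,  0.2,  0.1,  0.2]))
[0.5569901  0.18972791 0.072     ]
```

```bash
python3 plan.py .5569 .1899 .035 -50 12
```

```text
[[[-0.1, -0.1, 9.5, -0.0], [-0.1, -0.1, 12.7, -0.0], [-0.1, -0.1, 15.3, -0.0], [-0.1, -0.1, 17.2, -0.001], [-0.1, -0.1, 18.5, 0.0], [-0.2, -0.2, 19.2, 0.0], [-0.1, -0.1, 19.1, -0.0], [-0.2, -0.2, 18.5, -0.0]]]
[[[-0.1, -0.1, 17.2, -0.001], [-0.1, -0.1, 15.3, 0.0], [-0.1, -0.1, 12.7, 0.0], [-0.1, -0.1, 9.5, 0.0]]]
end [0.5569 0.19   0.035 ] -50.0 max [2.00e-01 2.00e-01 1.92e+01 1.00e-03]
```

Emit:
carry_out(deltas=[[[-0.7,-0.7,10,-0.002],[-0.7,-0.7,13,0],[0,0,15,0],[0,0,17,0],[0,0,19,0],[0,0,19,0],[0,0,19,0],[0,0,18,0]]])

```text
clock: 5.83
ee_pos: [0.5566, 0.1899, 0.088]
tcp_rot: [180.0, 0.0, -50.0]
contact_force: [1.5, 1.8, 0.1]
finger_gap: 0.092
```

Emit:
carry_out(deltas=[[[0,0,17,0],[0,0,15,0],[0,0,12,0],[0,0,8,0],[0,0,2,0],[0,0,0,0],[0,0,0,0]]])

```text
clock: 6.42
ee_pos: [0.5573, 0.1907, 0.0361]
tcp_rot: [-180.0, -0.0, -50.0]
contact_force: [0.2, 0.5, 0.1]
finger_gap: 0.0918
```

Emit:
carry_out(deltas=[[[0,0,0,0],[0,0,0,0],[0,0,0,0],[0,0,0,0]]], jaw=110, squeeze=10)

```text
clock: 6.75
ee_pos: [0.5571, 0.1907, 0.036]
tcp_rot: [-180.0, -0.0, -50.0]
contact_force: [-0.4, -0.3, -0.2]
finger_gap: 0.0672
```

Emit:
carry_out(deltas=[[[0,0,0,0],[0,0,0,0],[0,0,0,0],[0,0,0,0],[0,0,0,0],[0,0,0,0],[0,0,0,0],[0,0,0,0]]], jaw=255, squeeze=12)

```text
clock: 7.42
ee_pos: [0.5569, 0.1906, 0.0356]
tcp_rot: [-180.0, -0.0, -50.0]
contact_force: [-0.2, -0.3, 2.4]
finger_gap: 0.0436
```

Emit:
carry_out(deltas=[[[0,0,0,0],[0,0,0,0],[0,0,0,0],[0,0,0,0]]], squeeze=40)

```text
clock: 7.75
ee_pos: [0.5569, 0.1906, 0.0356]
tcp_rot: [-180.0, -0.0, -50.0]
contact_force: [0.7, -0.3, 1.0]
finger_gap: 0.0436
```

Emit:
carry_out(deltas=[[[0,0,-3,0],[0,0,-6,0],[0,0,-10,0],[0,0,-10,0],[0,0,0,0],[0,0,0,0]]])

```text
clock: 8.25
ee_pos: [0.5576, 0.1909, 0.0657]
tcp_rot: [-179.9, -0.0, -50.0]
contact_force: [-0.7, 0.6, -6.1]
finger_gap: 0.0433
```

Emit:
carry_out(deltas=[[[0,0,-12,0],[0,0,-20,0],[0,0,-26,0],[0,0,-28,0],[0,0,-28,0],[0,0,-26,0],[0,0,-18,0],[0,0,-10,0]]])

```text
clock: 8.92
ee_pos: [0.5576, 0.1909, 0.2358]
tcp_rot: [-179.8, -0.1, -50.0]
contact_force: [0.5, 0.9, -5.6]
finger_gap: 0.0434
```

Emit:
carry_out(deltas=[[[0,0,0,0],[0,0,0,0],[0,0,0,0]]])

```text
clock: 9.17
ee_pos: [0.5558, 0.1903, 0.231]
tcp_rot: [179.9, 0.1, -50.0]
contact_force: [0.6, 0.2, -6.1]
finger_gap: 0.0433
```

```bash
python3 - <<'E'
from h import *
import pickle
c=env.read_camera('wrist');o=env.get_obs();pickle.dump((c,o),open('w3.pkl','wb'))
print(o['ee_pos'],o['tcp_rot'],o['contact_force'],o['wrist_torque'])
save(c,'w3.png')
E
python3 plan.py .5713 -.1942 .235 -58.4 28
```

```text
[0.5558104  0.19028069 0.23084399] [ 1.79843730e+02  6.13452893e-02 -4.99616879e+01] [-0.27065456 -0.43034302 -5.6531137 ] [-0.00152413 -0.02613422  0.00384855]
[[[6.0, 4.6, -0.1, 0.003], [7.1, 5.5, -0.1, 0.003], [8.1, 6.2, -0.1, 0.004], [9.1, 6.9, -0.1, 0.005], [9.9, 7.4, -0.1, 0.004], [10.8, 8.0, -0.2, 0.005], [11.4, 8.4, -0.1, 0.006], [12.1, 8.8, -0.2, 0.006]]]
[[[12.7, 9.1, -0.2, 0.006], [13.1, 9.3, -0.1, 0.006], [13.6, 9.5, -0.2, 0.006], [13.8, 9.6, -0.2, 0.007], [14.1, 9.6, -0.2, 0.006], [14.3, 9.6, -0.2, 0.007], [14.3, 9.4, -0.2, 0.006], [14.3, 9.4, -0.1, 0.007]]]
[[[14.1, 9.1, -0.2, 0.006], [14.0, 8.8, -0.2, 0.007], [13.6, 8.6, -0.2, 0.006], [13.3, 8.1, -0.2, 0.006], [12.8, 7.8, -0.1, 0.005], [12.2, 7.3, -0.2, 0.006], [11.5, 6.9, -0.1, 0.005], [10.7, 6.3, -0.1, 0.005]]]
[[[9.8, 5.7, -0.2, 0.004], [8.9, 5.0, -0.1, 0.004], [7.8, 4.5, -0.1, 0.003], [6.6, 3.7, -0.1, 0.003]]]
end [ 0.5713 -0.1942  0.235 ] -58.38 max [1.43e+01 9.60e+00 2.00e-01 7.00e-03]
```

View pics/w3.png

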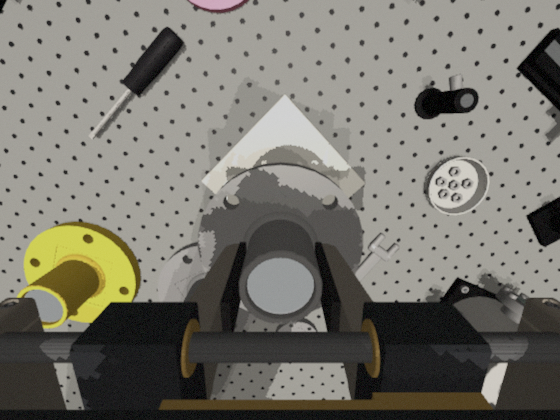

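Emit:
carry_out(deltas=[[[6,4,0,0.003],[7,5,0,0.003],[8,6,0,0.004],[9,7,0,0.005],[10,7,0,0.004],[11,8,-1,0.005],[11,8,0,0.006],[12,9,0,0.006]]])

```text
clock: 9.88
ee_pos: [0.5618, 0.0976, 0.2338]
tcp_rot: [-180.0, -0.0, -52.1]
contact_force: [-0.1, -0.5, -6.7]
finger_gap: 0.0431
```

Emit:
carry_out(deltas=[[[13,9,0,0.006],[13,9,0,0.006],[14,10,-1,0.006],[14,10,0,0.007],[14,10,0,0.006],[14,10,0,0.007],[14,9,-1,0.006],[14,9,0,0.007]]])

```text
clock: 10.55
ee_pos: [0.5663, -0.0364, 0.2359]
tcp_rot: [-180.0, -0.0, -55.0]
contact_force: [-0.1, 0.7, -6.2]
finger_gap: 0.0435
```

Emit:
carry_out(deltas=[[[14,9,0,0.006],[14,9,0,0.007],[14,9,-1,0.006],[13,8,0,0.006],[13,8,0,0.005],[12,7,0,0.006],[12,7,0,0.005],[11,6,0,0.005]]])

```text
clock: 11.22
ee_pos: [0.5715, -0.1568, 0.2367]
tcp_rot: [-180.0, -0.0, -57.6]
contact_force: [-0.5, 0.7, -6.2]
finger_gap: 0.0431
```

Emit:
carry_out(deltas=[[[10,6,0,0.004],[8,5,0,0.004],[5,4,0,0.003],[3,2,0,0.003],[0,0,0,0],[0,0,0,0],[0,0,0,0],[0,0,0,0]]])

```text
clock: 11.88
ee_pos: [0.5712, -0.1856, 0.2366]
tcp_rot: [-180.0, 0.0, -58.3]
contact_force: [0.0, 0.1, -5.8]
finger_gap: 0.0436
```

Emit:
carry_out(deltas=[[[0,0,0,0],[0,0,0,0],[0,0,0,0],[0,0,0,0],[0,0,0,0],[0,0,0,0]]])

```text
clock: 12.38
ee_pos: [0.5712, -0.1862, 0.2366]
tcp_rot: [-180.0, -0.0, -58.4]
contact_force: [0.2, -0.8, -6.5]
finger_gap: 0.0432
```

```bash
python3 - <<'E'
from h import *
import pickle
c=env.read_camera('wrist');o=env.get_obs();pickle.dump((c,o),open('w4.pkl','wb'))
print(o['ee_pos'],o['tcp_rot'],o['contact_force'],o['wrist_torque'],o['joint_vel'].round(2))
save(c,'w4.png')
im=cv2.cvtColor(c['pixels'],cv2.COLOR_RGB2BGR)[150:270,190:370]
cv2.imwrite('pics/w4c.png',cv2.resize(im,None,fx=4,fy=4,interpolation=cv2.INTER_CUBIC))
for n,(r0,r1,c0,c1) in (('scene',(120,240,170,300)),('side',(110,230,225,355))):
    c=env.read_camera(n);im=cv2.cvtColor(c['pixels'],cv2.COLOR_RGB2BGR)[r0:r1,c0:c1]
    cv2.imwrite('pics/4%s.png'%n,cv2.resize(im,None,fx=5,fy=5,interpolation=cv2.INTER_CUBIC))
E
```

```text
[ 0.57114314 -0.18617161  0.23657293] [-1.79999766e+02  2.30548689e-03 -5.83860167e+01] [ 0.16349932 -0.36454268 -6.26352239] [-0.06761094  0.05135802 -0.00362539] [-0.05 -0.01 -0.04 -0.02 -0.03 -0.08]
```

View pics/w4c.png

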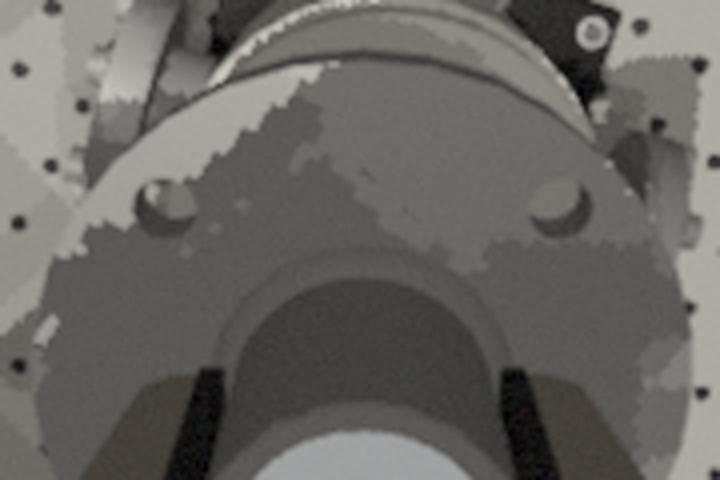

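View pics/4scene.png

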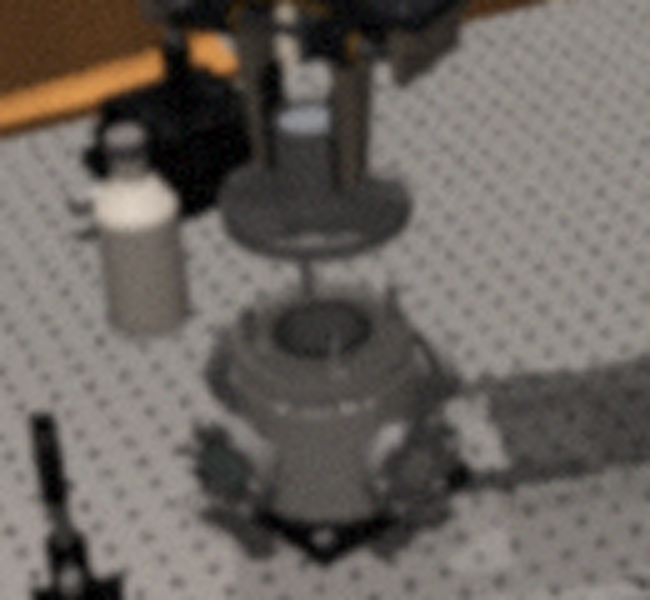

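View pics/4side.png

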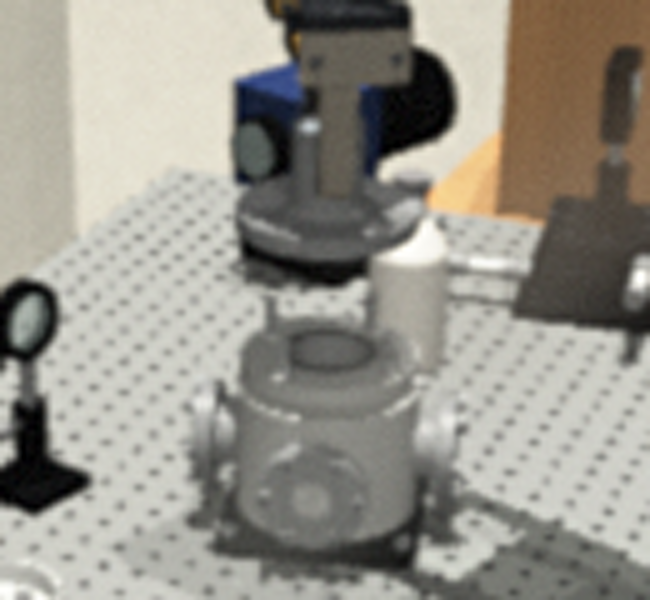

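```bash
python3 - <<'E'
from wfit import *
import pickle
c,o=pickle.load(open('w4.pkl','rb'))
print(fit(c,[(.221,cv([(166,207),(561,207)],150,190,4))],o['ee_pos'][:2]))
E
python3 plan.py .5713 -.1942 .195 -58.4 5
```

```text
(array([  0.57095396,  -0.18721095, -13.33196728]), np.float64(0.00807958095380491), array([-0.1,  0. ,  0.1,  0. ]))
[[[1.4, 0.8, 8.3, 0.0], [1.4, 0.8, 8.3, 0.0], [1.3, 0.8, 8.3, 0.0], [1.4, 0.9, 8.4, 0.0], [1.4, 0.8, 8.3, 0.0]]]
end [ 0.5713 -0.1942  0.195 ] -58.39 max [1.4 0.9 8.4 0. ]
```

Emit:
carry_out(deltas=[[[1.2,0.7,8,0],[1.2,0.7,8,0],[1.2,0.7,8,0],[1.2,0.7,8,0],[1.2,0.7,8,0],[0.4,0.3,8,0],[0,0,6,0],[0,0,0,0]]])

```text
clock: 13.2
ee_pos: [0.5704, -0.1933, 0.1808]
tcp_rot: [179.9, 0.1, -58.4]
contact_force: [-0.5, 0.2, -6.2]
finger_gap: 0.0433
```

Emit:
carry_out(deltas=[[[0,0,0,0],[0,0,0,0],[0,0,0,0],[0,0,0,0],[0,0,0,0]]])

```text
clock: 13.62
ee_pos: [0.5715, -0.1936, 0.183]
tcp_rot: [-180.0, -0.0, -58.4]
contact_force: [-0.6, -0.2, -6.3]
finger_gap: 0.0434
```

```bash
python3 - <<'E'
from h import *
o=env.get_obs();print(o['ee_pos'],o['tcp_rot'],o['contact_force'],o['wrist_torque'])
for n,(r0,r1,c0,c1) in (('scene',(120,240,170,300)),('side',(110,230,225,355))):
    c=env.read_camera(n);im=cv2.cvtColor(c['pixels'],cv2.COLOR_RGB2BGR)[r0:r1,c0:c1]
    cv2.imwrite('pics/5%s.png'%n,cv2.resize(im,None,fx=5,fy=5,interpolation=cv2.INTER_CUBIC))
E
python3 plan.py .5714 -.1934 .175 -58.4 5
```

```text
[ 0.57148892 -0.19364526  0.18299244] [-1.79976817e+02 -3.02001691e-02 -5.83785497e+01] [-0.60213069 -0.19694654 -6.28275178] [-0.03421041 -0.00638134 -0.00986565]
[[[-0.0, -0.0, 1.6, 0.0], [-0.1, -0.0, 1.5, 0.0], [-0.0, -0.1, 1.6, 0.0], [-0.0, 0.0, 1.6, 0.0], [-0.1, -0.0, 1.5, 0.0]]]
end [ 0.5714 -0.1934  0.175 ] -58.38 max [0.1 0.1 1.6 0. ]
```

View pics/5scene.png

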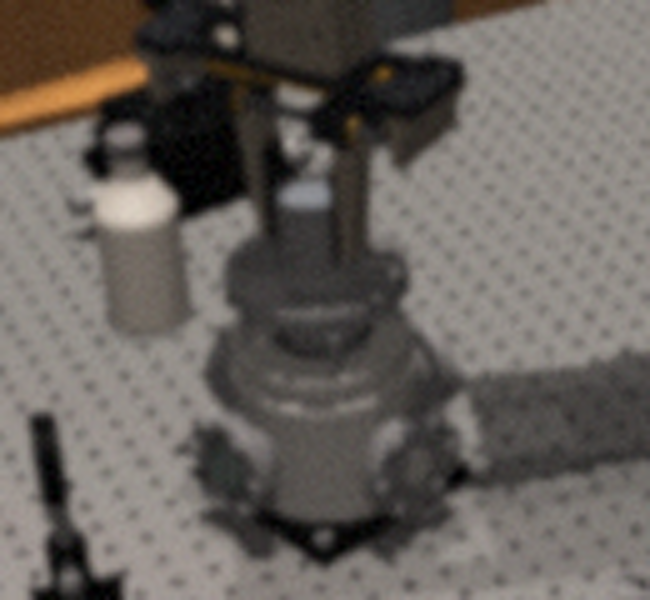

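View pics/5side.png

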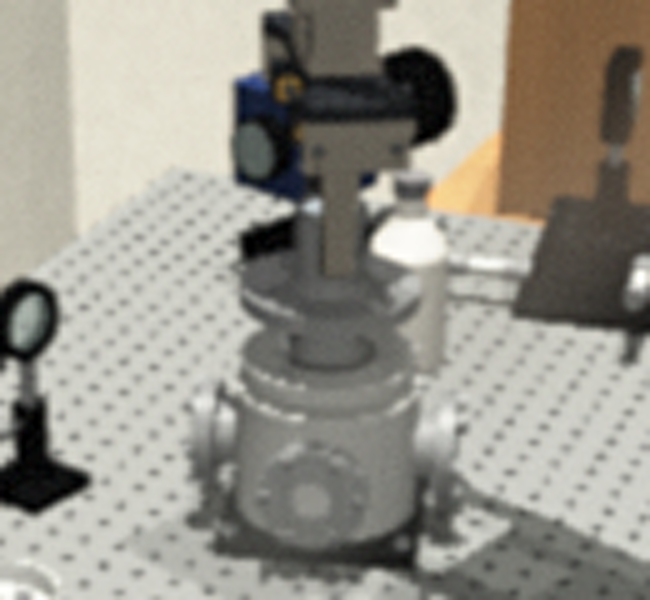

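Emit:
carry_out(deltas=[[[0,0,1.5,0],[0,0,1.5,0],[0,0,1.5,0],[0,0,1.5,0],[0,0,1,0],[0,0,0.5,0],[0,0,0,0],[0,0,0,0]]])

```text
clock: 14.38
ee_pos: [0.5713, -0.1936, 0.1751]
tcp_rot: [180.0, 0.0, -58.4]
contact_force: [1.2, 0.4, -6.5]
finger_gap: 0.0435
```

Emit:
carry_out(deltas=[[[0,0,0.4,0],[0,0,0.4,0],[0,0,0.4,0],[0,0,0.4,0]]])

```text
clock: 14.72
ee_pos: [0.5713, -0.1936, 0.1735]
tcp_rot: [-180.0, -0.0, -58.4]
contact_force: [-0.2, 0.0, -5.9]
finger_gap: 0.0431
```

Emit:
carry_out(deltas=[[[0,0,0.4,0],[0,0,0.4,0],[0,0,0.4,0],[0,0,0,0]]])

```text
clock: 15.05
ee_pos: [0.5712, -0.1936, 0.1722]
tcp_rot: [180.0, 0.0, -58.4]
contact_force: [0.6, -0.3, -6.0]
finger_gap: 0.0438
```

Emit:
carry_out(deltas=[[[0,0,0.4,0],[0,0,0.4,0],[0,0,0.4,0],[0,0,0,0]]])

```text
clock: 15.38
ee_pos: [0.5712, -0.1936, 0.171]
tcp_rot: [180.0, 0.0, -58.4]
contact_force: [-0.9, 0.2, -6.5]
finger_gap: 0.0432
```

No contact at tip height, so the tips appear to be entering. I'll continue in small steps.

Emit:
carry_out(deltas=[[[0,0,0.4,0],[0,0,0.4,0],[0,0,0.4,0],[0,0,0,0]]])

```text
clock: 15.72
ee_pos: [0.5712, -0.1936, 0.1698]
tcp_rot: [180.0, 0.0, -58.4]
contact_force: [0.2, -0.1, -6.6]
finger_gap: 0.0435
```

Emit:
carry_out(deltas=[[[0,0,0.4,0],[0,0,0.4,0],[0,0,0.4,0],[0,0,0,0]]])

```text
clock: 16.05
ee_pos: [0.5712, -0.1936, 0.1686]
tcp_rot: [180.0, 0.0, -58.4]
contact_force: [-0.7, 0.4, -5.8]
finger_gap: 0.0437
```

Emit:
carry_out(deltas=[[[0,0,0.4,0],[0,0,0.4,0],[0,0,0.4,0],[0,0,0,0]]])

```text
clock: 16.38
ee_pos: [0.5712, -0.1936, 0.1674]
tcp_rot: [180.0, 0.0, -58.4]
contact_force: [-0.2, -0.1, -6.0]
finger_gap: 0.0434
```

Emit:
carry_out(deltas=[[[0,0,0.4,0],[0,0,0.4,0],[0,0,0.4,0],[0,0,0,0]]])

```text
clock: 16.72
ee_pos: [0.5712, -0.1936, 0.1662]
tcp_rot: [180.0, 0.0, -58.4]
contact_force: [0.2, -0.5, -6.1]
finger_gap: 0.0434
```

Emit:
carry_out(deltas=[[[0,0,0.6,0],[0,0,0.7,0],[0,0,0.7,0],[0,0,0.7,0],[0,0,0.7,0],[0,0,0.6,0]]])

```text
clock: 17.22
ee_pos: [0.5713, -0.1936, 0.1622]
tcp_rot: [180.0, 0.0, -58.4]
contact_force: [-0.1, -0.1, -6.0]
finger_gap: 0.0436
```

Emit:
carry_out(deltas=[[[0,0,0.7,0],[0,0,0.7,0],[0,0,0.7,0],[0,0,0.7,0],[0,0,0.7,0],[0,0,0.5,0]]])

```text
clock: 17.72
ee_pos: [0.5712, -0.1936, 0.1582]
tcp_rot: [180.0, 0.0, -58.4]
contact_force: [-0.2, 0.1, -6.2]
finger_gap: 0.0435
```

Emit:
carry_out(deltas=[[[0,0,0.7,0],[0,0,0.7,0],[0,0,0.7,0],[0,0,0.7,0],[0,0,0.7,0],[0,0,0.5,0]]])

```text
clock: 18.22
ee_pos: [0.5713, -0.1936, 0.1542]
tcp_rot: [180.0, 0.0, -58.4]
contact_force: [-0.1, 0.0, -5.2]
finger_gap: 0.0435
```

Emit:
carry_out(deltas=[[[0,0,0.6,0],[0,0,0.6,0],[0,0,0.6,0],[0,0,0.6,0],[0,0,0.3,0],[0,0,0,0]]])

```text
clock: 18.72
ee_pos: [0.5712, -0.1936, 0.1515]
tcp_rot: [180.0, 0.0, -58.4]
contact_force: [0.9, 0.9, -6.4]
finger_gap: 0.0434
```

Expected home is TCP z of about 0.1476. I'll go the rest of the way in 0.3 mm steps.

Emit:
carry_out(deltas=[[[0,0,0.4,0],[0,0,0.4,0],[0,0,0.4,0],[0,0,0.4,0],[0,0,0.4,0],[0,0,0,0]]])

```text
clock: 19.22
ee_pos: [0.5712, -0.1936, 0.1495]
tcp_rot: [180.0, 0.0, -58.4]
contact_force: [-0.1, -1.4, -5.7]
finger_gap: 0.0435
```

Emit:
carry_out(deltas=[[[0,0,0.3,0],[0,0,0.3,0],[0,0,0,0]]])

```text
clock: 19.47
ee_pos: [0.5712, -0.1936, 0.1489]
tcp_rot: [180.0, 0.0, -58.4]
contact_force: [-0.1, -0.5, -5.8]
finger_gap: 0.0432
```

Emit:
carry_out(deltas=[[[0,0,0.3,0],[0,0,0.3,0],[0,0,0,0]]])

```text
clock: 19.72
ee_pos: [0.5712, -0.1936, 0.1483]
tcp_rot: [180.0, 0.0, -58.4]
contact_force: [-0.7, 0.1, -6.8]
finger_gap: 0.0431
```

Emit:
carry_out(deltas=[[[0,0,0.3,0],[0,0,0,0],[0,0,0,0]]])

```text
clock: 19.97
ee_pos: [0.5713, -0.1936, 0.1481]
tcp_rot: [180.0, 0.0, -58.4]
contact_force: [-0.0, -0.2, -6.6]
finger_gap: 0.0435
```

Emit:
carry_out(deltas=[[[0,0,0.3,0],[0,0,0,0],[0,0,0,0]]])

```text
clock: 20.22
ee_pos: [0.5713, -0.1936, 0.1477]
tcp_rot: [180.0, 0.0, -58.4]
contact_force: [-1.0, -0.1, -5.5]
finger_gap: 0.0435
```

Emit:
carry_out(deltas=[[[0,0,0.2,0],[0,0,0,0],[0,0,0,0]]])

```text
clock: 20.47
ee_pos: [0.5713, -0.1936, 0.1477]
tcp_rot: [-180.0, -0.0, -58.4]
contact_force: [0.2, 0.5, -5.1]
finger_gap: 0.0436
```

Emit:
carry_out(deltas=[[[0,0,0.2,0],[0,0,0,0],[0,0,0,0]]])

```text
clock: 20.72
ee_pos: [0.5713, -0.1936, 0.1477]
tcp_rot: [-180.0, -0.0, -58.4]
contact_force: [-0.5, 0.3, -1.6]
finger_gap: 0.0434
```

Emit:
carry_out(deltas=[[[0,0,0.2,0],[0,0,0,0],[0,0,0,0]]])

```text
clock: 20.97
ee_pos: [0.5713, -0.1936, 0.1476]
tcp_rot: [-180.0, -0.0, -58.4]
contact_force: [-3.2, 1.2, 2.5]
finger_gap: 0.0436
```

Emit:
carry_out(deltas=[[[0,0,0,0],[0,0,0,0],[0,0,0,0]]], squeeze=5)

```text
clock: 21.22
ee_pos: [0.5714, -0.1936, 0.1476]
tcp_rot: [-180.0, -0.0, -58.4]
contact_force: [-2.7, 1.8, 5.4]
finger_gap: 0.0441
```

Emit:
carry_out(deltas=[[[0,0,0,0],[0,0,0,0],[0,0,0,0],[0,0,0,0],[0,0,0,0],[0,0,0,0],[0,0,0,0],[0,0,0,0]]], jaw=75)

```text
clock: 21.88
ee_pos: [0.5713, -0.1936, 0.1472]
tcp_rot: [-180.0, -0.0, -58.4]
contact_force: [0.4, -0.2, 0.5]
finger_gap: 0.065
```

Emit:
carry_out(deltas=[[[0,0,-2,0],[0,0,-6,0],[0,0,-10,0],[0,0,-14,0],[0,0,-16,0],[0,0,-16,0],[0,0,-16,0],[0,0,-10,0]]])

```text
clock: 22.55
ee_pos: [0.5721, -0.1939, 0.24]
tcp_rot: [-179.9, -0.1, -58.4]
contact_force: [1.0, -1.4, -0.0]
finger_gap: 0.0648
```

Emit:
carry_out(deltas=[[[0,0,-10,0],[0,0,-10,0],[0,0,-5,0],[0,0,0,0],[0,0,0,0],[0,0,0,0],[0,0,0,0]]])

```text
clock: 23.13
ee_pos: [0.5709, -0.1935, 0.2613]
tcp_rot: [179.9, 0.1, -58.4]
contact_force: [0.1, 0.9, -0.2]
finger_gap: 0.0651
```

```bash
python3 - <<'E'
from h import *
o=env.get_obs();print(o['clock'],o['ee_pos'],o['contact_force'])
for n,(r0,r1,c0,c1) in (('scene',(120,240,170,300)),('side',(110,230,225,355)),('wrist',(100,250,190,370))):
    c=env.read_camera(n);im=cv2.cvtColor(c['pixels'],cv2.COLOR_RGB2BGR)[r0:r1,c0:c1]
    cv2.imwrite('pics/6%s.png'%n,cv2.resize(im,None,fx=4,fy=4,interpolation=cv2.INTER_CUBIC))
    # predicted rims
    im=cv2.resize(im,None,fx=4,fy=4,interpolation=cv2.INTER_CUBIC)
    t=np.radians(np.arange(0,360,6))
    for z,r in ((.132,.057),(.184,.022),(.12,.057)):
        for p in proj(c,np.c_[.5713+r*np.cos(t),-.1942+r*np.sin(t),0*t+z]): cv2.circle(im,(int((p[0]-c0+.5)*4),int((p[1]-r0+.5)*4)),1,(0,0,255),-1)
    cv2.imwrite('pics/7%s.png'%n,im)
E
```

```text
23.1333 [ 0.57086795 -0.19348212  0.26131751] [ 0.14043684  0.8839482  -0.16508458]
```

View pics/6wrist.png

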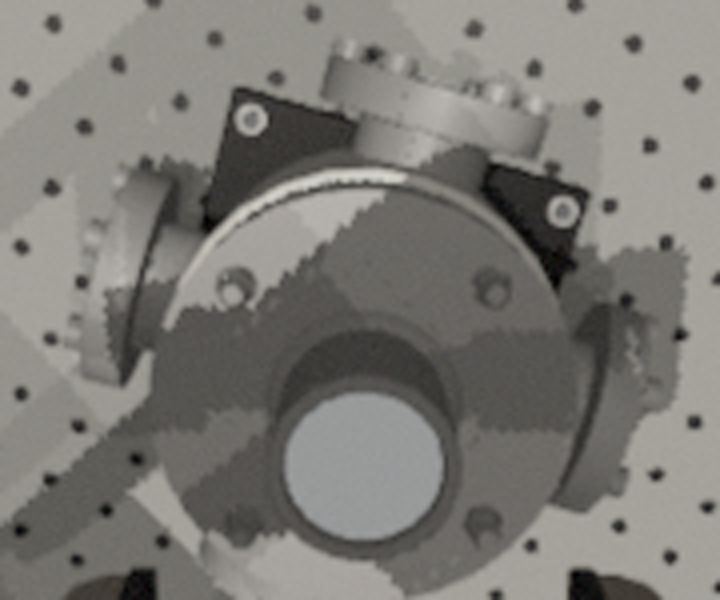

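View pics/7side.png

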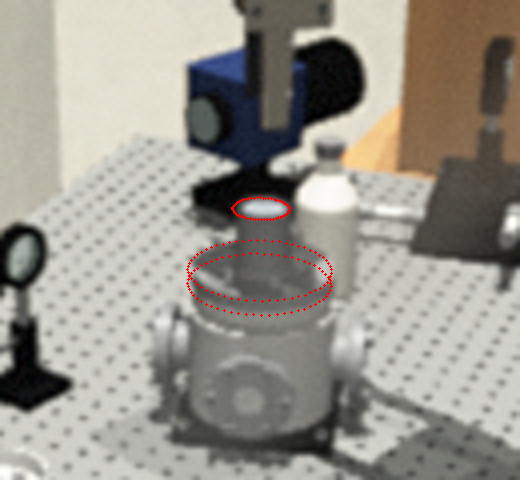

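View pics/6scene.png

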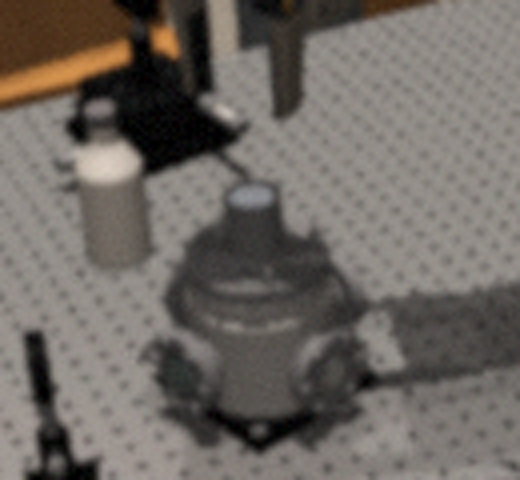

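The flange is seated flat. The wrist crop shows a stud through each of the four holes, at about (290, 235), (288, 492), (525, 243) and (525, 483). The side view matches the predicted rims for a fully seated flange. The gripper is clear of everything, so I'm handing the job in.

```bash
python3 - <<'E'
from rig import env
print(env.finish_job())
E
```

```text
the job is handed in; nothing more can be done
None
```

The window flange is on the cell's four studs and lies flat on the port face. I let go of it and handed the job in at about 23 s of the 64 s allowed.

- **How it went:** I gripped the grey flange on the white pad by its collar, lifted it across and turned it about 8° to match the studs. I lowered it in steps of 0.7 mm or less; the wrist force showed no contact until it touched the face.
- **Seating:** It touched at a tool height of 0.1476 m, as calculated for fully home. The force readings between moves show about 12 N at most between flange and cell as it seated and I eased the grip, against the 40 N limit.
- **Last checks:** The wrist picture shows a stud in each of the four holes, and the side view matches the outline expected of a seated flange. The gripper is about 11 cm above where it let go, touching nothing, with the force reading close to zero.
- **Disagreements:** The port position from the scene and side cameras differed by a few millimetres. I used the wrist camera's figures instead, and the fit bore them out. I did not take a separate final picture of all the other things on the table, but the forces gave no sign of touching any of them.

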